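# Lay out the soldering place

### The job

Set out the soldering supplies on the row of three round rubber pads, each standing flat and centred on its own pad: the solder reel on the end pad beside the soldering iron stand, the blue-capped jar on the end pad beside the multimeter, and the tape roll on the pad between them. Then put the flux tin flat and centred on top of the solder reel. Do not push or knock over the tall canister behind.

Things in the scene. Friction and masses are not known exactly. Their poses are not given: they have to be found in the camera images.
- solder_spool: reel of solder wire, 55 mm in diameter, 46 mm high, standing on its blue end flange, flat top; about 0.34 kg. Loose. Origin at the centre of its underside, z up.
- flux_tin: low round tin with a green lid (lid stays on), 50 mm in diameter, 18 mm high, flat top. Loose. Origin at the centre of its underside, z up.
- tape_roll: roll of black tape lying flat, about 60 mm in diameter, 19 mm high; the middle of the roll is no hole for the fingers, take it across the outside. Loose. Origin at the centre of its underside, z up.
- jar: white jar with a blue cap, 104 mm high; body 56 mm across up to 84 mm, cap 47 mm across above. Loose. Origin at the centre of its underside, z up.
- pad_left: fixed black round rubber pad, 72 mm across, 6 mm high, small screw in its middle; the left one (largest y) of three alike in a row across the bench, about 100 mm apart. Origin at the centre of its underside, z up
- pad_middle: fixed black round rubber pad, 72 mm across, 6 mm high, small screw in its middle; the middle one of three alike in a row across the bench, about 100 mm apart. Origin at the centre of its underside, z up
- pad_right: fixed black round rubber pad, 72 mm across, 6 mm high, small screw in its middle; the right one (smallest y) of three alike in a row across the bench, about 100 mm apart. Origin at the centre of its underside, z up
- iron_stand: black soldering iron stand with a wool tray at its front, 145 mm along its x, 58 mm along y, 61 mm high, fixed; stands at the left or the right end of the row of pads, about 95 mm from the centre of the end pad. Origin at the centre of its underside
- multimeter: black hand multimeter lying on its back, 140 mm along its x, 75 mm along y, 41 mm high, fixed; lies at the other end of the row, about 95 mm from the centre of the end pad. Origin at the centre of its underside
- canister: bystander: tall dark blue spray canister, 56 mm in diameter, 200 mm high, standing loose at the back of the bench. Origin at the centre of its underside
There are look-alikes about, which are no part of the job. What is meant by the flux_tin is not brown or purple, and is the smaller of those in its own colour.

How it is judged:
By the outcome, as a careful person would: the job done as asked, in the order asked, and still so for the second after the job is handed in, with the robot touching nothing.
It also fails if it takes over 115 s, if anything falls off the work surface, if the arm or the gripper's body presses on something with over 40 N, if the wrist force passes 120 N, or if a joint passes its speed limit or range.

### The arm

A 6-joint arm with a two-finger parallel gripper is mounted at the origin on a cart in front of the work surface, level with it; the furniture and walls round the work are solid. World frame = base frame: x ahead of the robot, y to its left, z up, the work surface at z = 0. Lengths are in mm, angles in rad, forces in N, time in s.
With the tool pointing down it reaches from about 375 to 975 mm from the base axis. Payload 3.8 kg.
Tool frame: the origin (TCP) lies at the very end of the fingers, on their centre line; the grasp point (between the pads) lies 19 mm behind it (env.hold_point_z is the distance from the TCP to the grasp point, in mm); x points along the fingers, y is the direction in which the jaws open and shut, and the axes are right-handed (so a half turn about x gives the same grasp; the last joint's range is limited). The gripper opens to 88 mm and grips with 3 to 60 N. Pads are 18 mm wide; open, the fingers measure 123 mm over their backs; the gripper's body (75 mm by 187 mm) begins 45 mm behind the grasp point.
Start: joints at [1.211, 0.264, 1.604, -0, 1.274, -0.037], TCP at [214.123, 640.132, 238.706] pointing down, gripper open.
Joint ranges: [-2.63, 2.63], [-0.94, 2.18], [0.31, 2.57], [-1.31, 4.45], [0, 2.66], [-2.55, 2.55]. Speed limits (rad/s): [2.57, 2.57, 3.14, 3.14, 3.14, 3.14].

### API

Orientations are given as [roll, pitch, yaw] about the fixed x, y, z axes, in that order (R = Rz(yaw) Ry(pitch) Rx(roll)).
In Python, from cell import env, hand, solver, optics, get_t, get_joints, get_joint_velocities, get_joint_efforts, get_ee_pos, get_orientation, get_contact_force, get_ft_torque, get_width gives the robot as it stands. Calls block until the motion is done:
- env.movep(position, orientation): joint-space move of the TCP to a pose.
- env.line_to(position, velocity=150, rotation=None, threshold=None): straight line of the TCP; rotation=None keeps the orientation; velocity is the mean speed in mm/s. With threshold (N) it stops when the force on the tool has changed by that much, and returns True; else False.
- env.move_j(angles): joint-space move.
- hand.move_gripper(opening, strength=None): finger opening in mm; strength is the grip in N (None keeps the last); returns when the fingers have stopped.
- env.pause(seconds).
- solver.solve_ik(position, orientation): joint angles nearest the present ones, or None.
- optics.get_image(name): name is "side" or "top"; returns a dict with "img" (384x512x3 uint8, red, green, blue), "depth" (384x512 float32, mm along the optical axis (not along the pixel's ray), 0 where there is no reading), "mtx" (3x3 intrinsics, pixels), "k1" (the pictures are not rectified: a ray, as slopes to the right and down, at radius r is drawn at 1 + k1 r^2 times it, then the intrinsics apply), "extrinsics" (4x4, takes a point from world to camera coordinates). Camera axes: x right, y down, z forward; pixel columns grow to the right and rows downward; lengths in mm; the calibration is good to about 2 mm. A picture is of the moment at which its call begins.
A pose or a line that the arm cannot do raises env.Unreachable and nothing moves.
- env.finish_job(): hands the job in, once; it reports no verdict.
Trained networks look in the newest picture that a camera, given by its name, has taken for a name from the list of things; names that differ only in an ending like _2 or _b are one class to them, and where a whole thing is asked for, a point or a joint stands for the part that bears it (a point fixed in the world has none). Each returns a list of dicts, best first, with "confidence" (0 to 1); they miss things now and then, are a little off and sometimes report something else, mostly with a low value. They report only what shows in the picture. A call takes as long as a camera call. They do not tell look-alikes from the thing itself.
- optics.look_for(camera, name): "location" ([column, row] in pixels, amid what is visible of it).
Readings, each from a call of its own:
- get_t(): time.
- get_joints(): joint angles.
- get_joint_velocities(): joint speeds.
- get_joint_efforts(): joint torques, N m.
- get_ee_pos(): TCP position.
- get_orientation(): TCP orientation.
- get_contact_force(): force on the tool from outside, world axes, zero at the start.
- get_ft_torque(): the same for the moment, N m.
- get_width(): finger opening in mm.
Only numpy, scipy, OpenCV 4.12 (cv2) and the standard library are available. Lean on these libraries where they do the work, as an engineer would, in place of code of your own. Each camera call takes 0.05 s, during which the arm holds its last target. There are 200 camera calls.

## Working session

There is one attempt and no reset: what is moved stays moved. The work goes in short steps, each a Python script; the robot and the scene stay as the last script left them, time stands still between calls to the robot, and variables do not carry over. Pictures are saved under pics/ and viewed, about 12 in all and at most 16, crops included, and the job is handed in when it is done.

```bash
ls; mkdir -p pics; cat > h.py <<'E'
from cell import *
import numpy as np, cv2
def shot(cam, fn=None):
    d=optics.get_image(cam)
    if fn: cv2.imwrite('pics/'+fn, d['img'][:,:,::-1])
    return d
def cloud(d):
    K=d['mtx'];k1=d['k1'];Z=d['depth'].astype(float)
    v,u=np.mgrid[0:384,0:512]
    pts=np.stack([u,v],-1).reshape(-1,1,2).astype(np.float64)
    xy=cv2.undistortPoints(pts,K,np.array([k1,0,0,0.])).reshape(384,512,2)
    P=np.concatenate([xy*Z[...,None],Z[...,None]],-1)
    T=np.linalg.inv(d['extrinsics'])
    W=P@T[:3,:3].T+T[:3,3]
    W[Z==0]=np.nan
    return W
E
python3 - <<'E'
from h import *
for c in('top','side'):
    d=shot(c,c+'1.png'); W=cloud(d); np.savez(c+'1.npz',W=W,img=d['img'])
    print(c,d['mtx'].tolist(),d['k1'],np.linalg.inv(d['extrinsics'])[:3,3])
    for n in('solder_spool','flux_tin','tape_roll','jar','pad_left','iron_stand','multimeter','canister'):
        for r in optics.look_for(c,n):
            u,v=np.round(r['location']).astype(int)
            print(n,round(r['confidence'],2),u,v,W[v,u].round())
print(get_t(),get_orientation())
E
```

```text
pics
top [[475.51495436126623, 0.0, 260.09546676291853], [0.0, 475.51495436126623, 190.1463847779975], [0.0, 0.0, 1.0]] -0.04050212196774165 [ 312.02654001  -14.92736928 1286.15731498]
solder_spool 0.76 174 227 [459. 213.  -4.]
solder_spool 0.2 227 107 [740.  68. 173.]
flux_tin 0.8 137 268 [345. 299.  24.]
flux_tin 0.74 138 150 [667. 321.  17.]
flux_tin 0.7 179 276 [327. 187.  26.]
flux_tin 0.63 130 222 [467. 328.  16.]
tape_roll 0.68 169 178 [590. 230.  19.]
jar 0.68 134 178 [570. 304. 101.]
pad_left 0.94 268 183 [586. -41.   4.]
pad_left 0.6 176 173 [604. 212.  19.]
pad_left 0.5 131 179 [567. 311. 100.]
iron_stand 0.71 377 203 [ 536. -339.   14.]
multimeter 0.67 238 171 [610.  41.  39.]
canister 0.56 230 108 [740.  61. 165.]
side [[439.7116435391752, 0.0, 261.3928563127226], [0.0, 439.7116435391752, 199.39207483009505], [0.0, 0.0, 1.0]] -0.09425741225884467 [ 717.69796484  732.38638174 1090.32096006]
solder_spool 0.61 312 262 [464. 222.  41.]
solder_spool 0.61 190 228 [765. 107. 138.]
flux_tin 0.79 356 249 [330. 203.  27.]
flux_tin 0.78 361 281 [350. 298.  28.]
flux_tin 0.71 244 314 [670. 316.  18.]
flux_tin 0.51 320 301 [470. 324.  17.]
flux_tin 0.34 262 276 [600. 213.  -0.]
tape_roll 0.55 262 277 [602. 224.  17.]
jar 0.78 283 305 [579. 347. 103.]
pad_left 0.92 249 198 [583. -46.   9.]
multimeter 0.94 249 221 [602.  52.  34.]
multimeter 0.73 247 174 [ 570. -142.    7.]
multimeter 0.41 322 302 [467. 329.  21.]
canister 0.59 193 225 [756. 105. 146.]
0.9 [1.68798165 1.57071791 1.3651988 ]
```

View pics/top1.png

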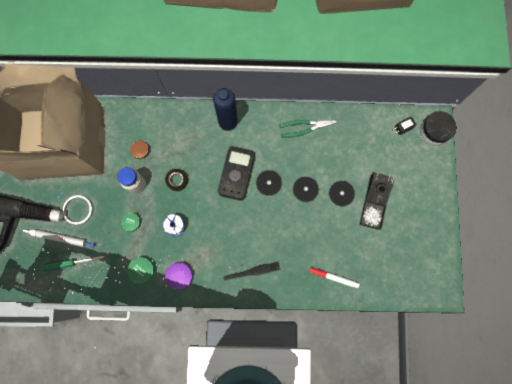

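View pics/side1.png

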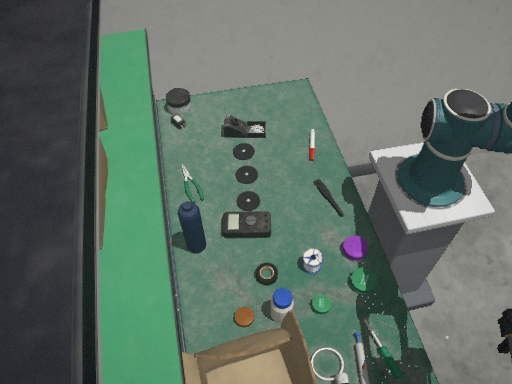

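Top view: multimeter at (238,171), pads at (268,183), (306,189) and (342,193), iron stand at (377,203). So the jar goes on the left pad, the tape on the middle one and the spool on the right one. The spool is at (174,225), tape (176,180), jar (129,178), small green tin (131,222), larger green look-alike (140,270), canister (228,108). The side view agrees. Next I measure positions precisely.

```bash
cat >> h.py <<'E'
def ortho(d,z,x0,y0,half,s=4):
    """metric view of plane z: row->-x, col->-y, s px/mm"""
    n=int(2*half*s); r,c=np.mgrid[0:n,0:n]
    X=x0+half-r/s; Y=y0+half-c/s
    E=d['extrinsics']; P=np.stack([X,Y,np.full_like(X,z),np.ones_like(X)],-1)@E.T
    xy=P[...,:2]/P[...,2:3]; r2=(xy**2).sum(-1,keepdims=True)
    uv=xy*(1+d['k1']*r2)*d['mtx'][0,0]+d['mtx'][:2,2]
    uv=uv.astype(np.float32)
    return cv2.remap(d['img'],uv[...,0],uv[...,1],cv2.INTER_LINEAR)
def circ(d,z,xy,R,half=None,s=4,view=None):
    """find circle of radius R mm in plane z near xy, by radial gradient over the rim"""
    half=half or R+22; im=ortho(d,z,*xy,half,s)
    g=cv2.GaussianBlur(im,(0,0),1.2*s).astype(np.float32)
    gx=[cv2.Sobel(g[...,k],cv2.CV_32F,1,0,ksize=3) for k in range(3)]; gy=[cv2.Sobel(g[...,k],cv2.CV_32F,0,1,ksize=3) for k in range(3)]
    a=np.linspace(0,2*np.pi,120,endpoint=False); ca,sa=np.cos(a),np.sin(a); best=(-1,)
    n=im.shape[0]
    for dx in np.arange(-14,14.1,.5):
        for dy in np.arange(-14,14.1,.5):
            c=((half-dy+R*ca)*s).astype(int).clip(0,n-1); r=((half-dx+R*sa)*s).astype(int).clip(0,n-1)
            t=np.abs(sum(np.abs(gx[k][r,c]*ca+gy[k][r,c]*sa) for k in range(3))); q=np.minimum(t,np.percentile(t,70)).mean()
            if q>best[0]: best=(q,xy[0]+dx,xy[1]+dy)
    if view is not None:
        o=im[...,::-1].copy(); cv2.circle(o,(int((half-(best[2]-xy[1]))*s),int((half-(best[1]-xy[0]))*s)),int(R*s),(0,0,255),1)
        view.append(cv2.resize(o,(190,190)))
    return np.array(best[1:]),best[0]
E
cat > m1.py <<'E'
from h import *
T=[('spool',46,(460,217),27.5),('tape',19,(592,222),30),('jarcap',104,(570,312),23.5),('tin',18,(467,326),25),
('padL',6,(583,-43),36),('padM',6,(568,-142),36),('padR',6,(556,-240),36),('canister',200,(745,68),28)]
vs={}
for c in('top','side'):
    d=shot(c); vs[c]=[]
    for n,z,xy,R in T: 
        p,q=circ(d,z,xy,R,view=vs[c]); print(c,n,p,round(float(q),1))
cv2.imwrite('pics/m1.png',np.vstack([np.hstack(v[:4]) for v in (vs['top'],vs['top'][4:],vs['side'])]))
W=np.load('top1.npz')['W'];W2=np.load('side1.npz')['W']
for w in(W,W2):
    for nm,(a,b,e,f) in dict(leftside=(480,760,370,480),rest=(380,760,150,370),meter=(540,680,0,110),stand=(480,640,-380,-290),ped=(480,700,-290,0)).items():
        m=(w[...,0]>a)&(w[...,0]<b)&(w[...,1]>e)&(w[...,1]<f); print(nm,np.nanpercentile(w[m][:,2],[50,95,99.5]).round(), end=' ')
        h=m&(w[...,2]>25); print(w[h][:,:2].min(0).round() if h.any() else '',w[h][:,:2].max(0).round() if h.any() else '')
E
python3 m1.py
```

```text
top spool [461.  207.5] 118.7
top tape [586.5 209.5] 57.4
top jarcap [574.5 324.5] 56.8
top tin [469. 329.] 35.7
top padL [587.  -42.5] 65.9
top padM [ 572. -144.] 68.1
top padR [ 562.5 -243. ] 72.3
top canister [751.5  75.5] 18.2
side spool [461. 207.] 72.9
side tape [590.  221.5] 50.0
side jarcap [574.5 325.5] 53.4
side tin [468.5 329. ] 37.8
side padL [587.5 -39. ] 57.1
side padM [ 572.  -141.5] 57.5
side padR [ 562.5 -240. ] 57.0
side canister [752.  73.] 13.7
leftside [102. 252. 277.] [583. 413.] [760. 480.]
rest [ -1.  46. 104.] [434. 183.] [601. 349.]
meter [27. 34. 40.] [540.   2.] [680.  94.]
stand [ 9. 51. 58.] [ 489. -377.] [ 613. -293.]
ped [-1.  6.  9.] [658.  -0.] [664.  -0.]
leftside [ 13. 263. 281.] [583. 419.] [760. 480.]
rest [  0.  49. 106.] [433. 183.] [602. 355.]
meter [28. 35. 41.] [540.   4.] [680.  97.]
stand [15. 52. 60.] [ 489. -379.] [ 614. -298.]
ped [ 1.  8. 11.] [ 495. -289.] [ 495. -289.]
```

View pics/m1.png

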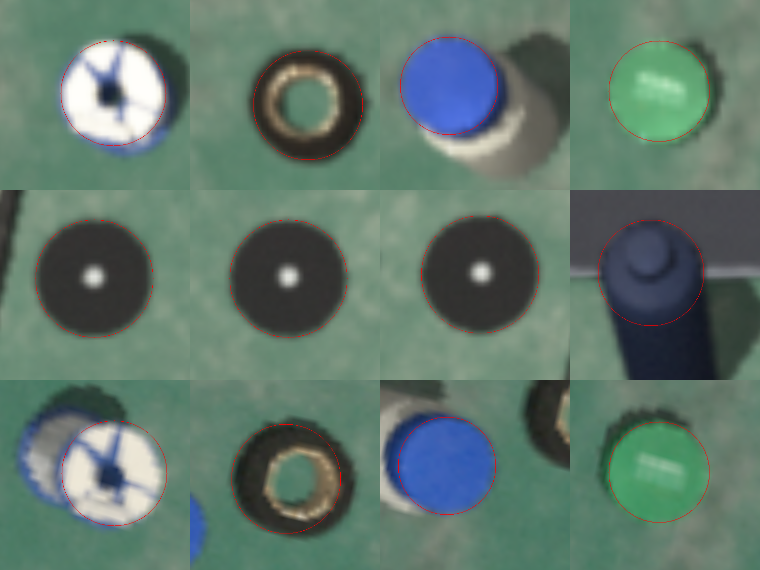

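Fits look good except the tape, where the two cameras disagree. I'll resolve that with depth.

```bash
python3 - <<'E'
from h import *
for c in('top','side'):
    z=np.load(c+'1.npz');w=z['W'];im=z['img']
    for n,(x,y,r,lo,hi) in dict(tape=(588,213,45,9,30),tin=(469,329,40,9,30),spool=(461,207,40,38,60),jar=(574,325,40,97,120)).items():
        m=(np.hypot(w[...,0]-x,w[...,1]-y)<r)&(w[...,2]>lo)&(w[...,2]<hi)
        p=w[m]; (cc,R)=cv2.minEnclosingCircle(p[:,:2].astype(np.float32)); 
        print(c,n,len(p),'mean',p.mean(0).round(1),'lohi',p.min(0).round(1),p.max(0).round(1),'mec',np.round(cc,1),round(R,1))
    # tape by colour in plane mid
    d=dict(shot(c))
    o=ortho(d,19,588,213,45,4); g=(o.astype(int)[...,1]-o[...,0]<18)&(o.max(-1)<150)
    print('dark/tape extents', )
    rr,cc=np.nonzero(cv2.morphologyEx(g.astype(np.uint8),cv2.MORPH_OPEN,np.ones((9,9))))
    print(588+45-np.percentile(rr,[0.5,99.5])/4,213+45-np.percentile(cc,[.5,99.5])/4)
from cell import solver
for p in [(461,207,80),(461,207,5),(574,325,200),(574,325,52),(588,212,4),(469,329,4),(587,-41,60),(562,-241,12),(562,-241,56)]:
    print(p,np.round(solver.solve_ik(list(p),[0,np.pi/2,-np.pi/2]),2))
E
```

```text
top tape 282 mean [586.8 211.1  16.3] lohi [557.4 181.    9.1] [617.  241.8  24.2] mec [586.7 211.6] 30.7
top tin 289 mean [467.  328.2  16.5] lohi [442.4 303.5   9.1] [491.5 353.4  25.6] mec [467.  328.9] 26.0
top spool 308 mean [459.5 208.4  44.5] lohi [434.  182.7  38.1] [485.5 236.1  50.4] mec [459.7 208.7] 27.4
top jar 263 mean [573.7 324.  102. ] lohi [551.2 301.5  97. ] [595.6 347.4 108. ] mec [574.7 323.3] 24.5
dark/tape extents
[616.5  556.25] [241.   178.75]
side tape 288 mean [587.8 215.1  17.1] lohi [558.4 181.1   9.1] [616.9 244.7  22.5] mec [588.8 213.1] 31.9
side tin 295 mean [469.2 331.4  17.8] lohi [444.9 304.6   9.1] [491.7 354.8  24.1] mec [468.6 329.9] 26.0
side spool 275 mean [459.7 211.4  45.8] lohi [432.7 183.   39.3] [486.2 239.6  51.4] mec [459.1 211.3] 28.5
side jar 284 mean [574.7 327.7 103.8] lohi [550.8 304.1  97.3] [597.3 348.6 108.7] mec [574.5 324.8] 24.1
dark/tape extents
[620.25 559.5 ] [248.75 184.75]
(461, 207, 80) [ 0.37  0.1   2.11 -0.    0.93  0.37]
(461, 207, 5) [ 0.37  0.22  2.15 -0.    0.77  0.37]
(574, 325, 200) [ 0.48  0.26  1.68 -0.    1.2   0.48]
(574, 325, 52) [ 0.48  0.4   1.79 -0.    0.95  0.48]
(588, 212, 4) [ 0.31  0.41  1.89 -0.    0.84  0.31]
(469, 329, 4) [ 0.57  0.33  2.01 -0.    0.81  0.57]
(587, -41, 60) [-0.11  0.27  1.95 -0.    0.92 -0.11]
(562, -241, 12) [-0.45  0.38  1.92 -0.    0.85 -0.45]
(562, -241, 56) [-0.45  0.32  1.9  -0.    0.92 -0.45]
```

```bash
cat >> h.py <<'E'
O=[0,np.pi/2,-np.pi/2]
def pick(x,y,tz,up,F,op=84):
    env.movep([x,y,up],O); hand.move_gripper(op)
    env.line_to([x,y,tz+25],velocity=200)
    hit=env.line_to([x,y,tz],velocity=70,threshold=12)
    if hit: print('HIT',get_ee_pos()); return False
    hand.move_gripper(0,F); print('width',get_width(),'t',get_t())
    env.line_to([x,y,up],velocity=150); print('lifted',get_width(),get_contact_force()); return True
def place(x,y,tz,up,rel):
    """tz: nominal TCP height at contact"""
    env.movep([x,y,up],O)
    env.line_to([x,y,tz+6],velocity=150)
    env.pause(.2)
    hit=env.line_to([x,y,tz-4],velocity=12,threshold=4); print('touch',hit,np.round(get_ee_pos(),1),'nominal',tz)
def release(rel,up):
    hand.move_gripper(rel); p=get_ee_pos(); env.line_to([p[0],p[1],up],velocity=150); print('w',get_width(),'t',get_t())
E
python3 - <<'E'
from h import *
env.line_to([160,480,240],velocity=250)
if pick(460.5,208,4,150,35):
    place(562.5,-241.5,10,150,75)
    for c in('top','side'): shot(c,c+'_sp.png')
print(get_t())
E
```

```text
width 54.07915716912313 t 5.5583
lifted 53.72395245374273 [-0.17982304 -1.09302824 -3.98411107]
touch True [ 562.5 -241.5   10.3] nominal 10
10.25
```

```bash
cat > chk.py <<'E'
from h import *
import sys
def chk(T,fn):
    v=[]
    for c in('top','side'):
        d=shot(c)
        for n,z,xy,R in T: 
            p,q=circ(d,z,xy,R,view=v); print(c,n,p,round(float(q),1))
    cv2.imwrite('pics/'+fn,np.hstack(v))
E
python3 - <<'E'
from h import *; from chk import chk
release(72,130)
env.movep([574.5,310,200],O)
chk([('spool',52,(562,-241),27.5),('base',6,(562,-241),36),('jarcap',104,(573,325),23.5)],'c1.png')
E
```

```text
w 72.07654451627316 t 11.6667
top spool [ 560.  -240.5] 98.0
top base [ 562.5 -243.5] 75.9
top jarcap [573. 320.] 33.4
side spool [ 558.5 -240.5] 87.7
side base [ 563. -240.] 58.0
side jarcap [577.5 332.5] 63.8
```

View pics/c1.png

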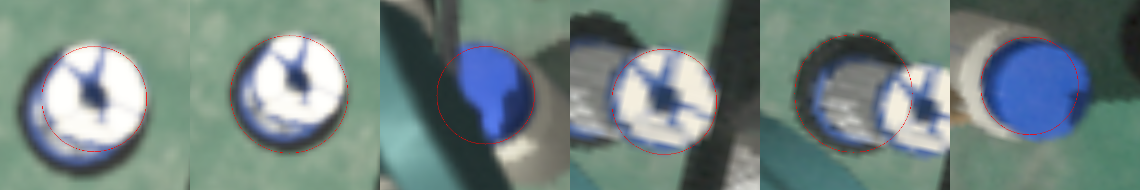

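```bash
cat >> h.py <<'E'
def blob(d,z,xy,half,mask,s=4):
    """enclosing circle centre of the mask's main blob on plane z, world xy"""
    o=ortho(d,z,*xy,half,s).astype(int); m=mask(o).astype(np.uint8)
    m=cv2.morphologyEx(m,cv2.MORPH_CLOSE,np.ones((9,9)))
    cs=cv2.findContours(m,cv2.RETR_EXTERNAL,cv2.CHAIN_APPROX_NONE)[0]; c=max(cs,key=cv2.contourArea)
    h=cv2.convexHull(c); M=cv2.moments(h); u,v=M['m10']/M['m00'],M['m01']/M['m00']
    return np.round([xy[0]+half-v/s, xy[1]+half-u/s, np.sqrt(M['m00']/np.pi)/s],1)
white=lambda o:(o.min(-1)>150)
blue=lambda o:(o[...,2]>o[...,0]+60)&(o[...,2]>130)
green=lambda o:(o[...,1]>130)&(o[...,1]>o[...,0]+45)
E
python3 - <<'E'
from h import *
env.movep([500,380,250],O)
for c in('top','side'):
    d=shot(c); d0=dict(d); d0['img']=np.load(c+'1.npz')['img']
    for xy in((587,-42),(572,-143),(562.5,-242)): print(c,'screw',blob(d0,6.5,xy,15,lambda o:o.min(-1)>110))
    print('spool before',blob(d0,46,(461,207),40,white),'now',blob(d,52,(561,-240),40,white))
    print('jar',blob(d0,104,(574,325),40,blue))
print(get_t())
E
```

```text
top screw [587.8 -42.2   6.2]
top screw [ 573.  -144.1    6.1]
top screw [ 563.5 -243.7    6.1]
spool before [460.6 207.6  26.8] now [ 560.2 -239.1   28.5]
jar [574.2 324.1  23.2]
side screw [586.9 -41.7   5.4]
side screw [ 571.4 -144.4    5.1]
side screw [ 561.8 -243.7    5.3]
spool before [460.  208.1  25.8] now [ 560.7 -241.8   25.6]
jar [574.4 326.3  23.4]
14.4
```

Relative to the pad's screw, the spool is off by about (-2, +3) mm. I'll regrip it, shift it, and use that offset for the later placings.

```bash
python3 - <<'E'
from h import *
if pick(562.5,-241.5,10.5,100,35,op=78):
    place(564.7,-244.7,10.5,30,75); release(74,150)
env.movep([540,260,180],O); 
for c in('top','side'):
    d=shot(c); print(c,'spool',blob(d,52,(563,-243),40,white))
ok=pick(574.3,325.2,53,180,30)
if ok:
    place(589.5,-44.6,59,180,75)
    for c in('top','side'): print('jar',blob(shot(c),110,(588,-42),40,blue))
print(get_t())
E
```

```text
width 53.887383975004795 t 18.4667
lifted 53.92840942645165 [ 0.10379688 -1.43307154 -4.64695897]
touch True [ 564.7 -244.7   10.8] nominal 10.5
w 74.1333102610937 t 22.1667
top spool [ 563.1 -243.5   28. ]
side spool [ 563.  -244.6   25.4]
width 54.823472159890045 t 26.5667
lifted 54.78110041410821 [ 0.35959806  0.32660516 -1.98274777]
touch True [589.6 -44.7  59.5] nominal 59Traceback (most recent call last):
  File "<stdin>", line 10, in <module>
  File "h.py", line 62, in blob
    cs=cv2.findContours(m,cv2.RETR_EXTERNAL,cv2.CHAIN_APPROX_NONE)[0]; c=max(cs,key=cv2.contourArea)
                                                                         ~~~^^^^^^^^^^^^^^^^^^^^^^^^
ValueError: max() iterable argument is empty
```

```bash
python3 - <<'E'
from h import *
release(74,200)
env.movep([588,212,180],O)
for c in('top','side'):
    d=shot(c); print(c,'jar',blob(d,110,(588,-42),40,blue), 'upright check cloud:')
if pick(588,212,2.5,180,25,op=86):
    place(574.4,-147.4,8.5,180,0); release(76,180)
env.movep([500,300,200],O)
v=[]
for c in('top','side'):
    d=shot(c); v+=[cv2.resize(ortho(d,15,572,-144,160,2)[...,::-1],(400,400))]
    print(c,'jar',blob(d,110,(588,-42),40,blue),'spool',blob(d,52,(563,-243),40,white))
    w=cloud(d); m=(np.hypot(w[...,0]-572,w[...,1]+144)<42)&(w[...,2]>15)&(w[...,2]<40); p=w[m]
    cc,R=cv2.minEnclosingCircle(p[:,:2].astype(np.float32)); print('tape',p.mean(0).round(1),np.round(cc,1),round(R,1))
cv2.imwrite('pics/c2.png',np.hstack(v)); print(get_t())
E
```

```text
w 74.39556418112521 t 32.225
top jar [588.3 -45.1  23.5] upright check cloud:
side jar [592.1 -43.3  20.8] upright check cloud:
width 59.09195213750223 t 35.9083
lifted 59.38092734375364 [-0.57747816  0.49409381 -0.0929309 ]
touch True [ 574.4 -147.4    8.7] nominal 8.5
w 76.11834258069162 t 42.3333
top jar [588.3 -45.1  23.5] spool [ 563.1 -243.5   27.9]
tape [ 571.8 -148.2   22.5] [ 571.6 -147.7] 30.8
side jar [588.  -42.3  23.5] spool [ 563.  -244.7   25.4]
tape [ 570.3 -152.9   23.5] [ 571.1 -148.7] 32.1
44.0917
```

View pics/c2.png

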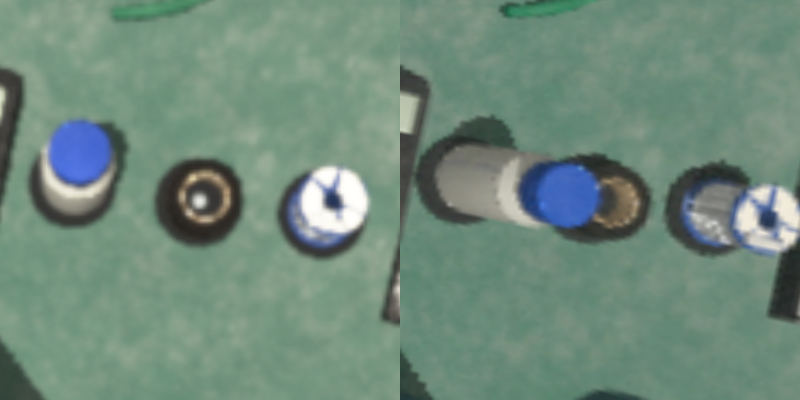

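The jar and spool are centred within 2 mm. Next is a finer check of the tape, using its brown core ring.

```bash
python3 - <<'E'
from h import *
brown=lambda o:(o[...,0]>o[...,2]+18)&(o[...,0]>90)&(o[...,0]>o[...,1]+5)
v=[]
for c in('top','side'):
    d=shot(c); print(c,'ring',blob(d,25,(572,-147),25,brown)); v.append(cv2.resize(ortho(d,25,572,-147,45,6)[...,::-1],(400,400)))
    d['img']=np.load(c+'1.npz')['img']; print('before',blob(d,19,(588,212),25,brown))
cv2.imwrite('pics/c3.png',np.hstack(v)); print(get_t())
E
```

```text
top ring [ 572.8 -146.7   21.4]
before [588.7 212.2  20.7]
side ring [ 571.3 -149.2   19. ]
before [587.5 212.9  20.3]
44.1917
```

View pics/c3.png

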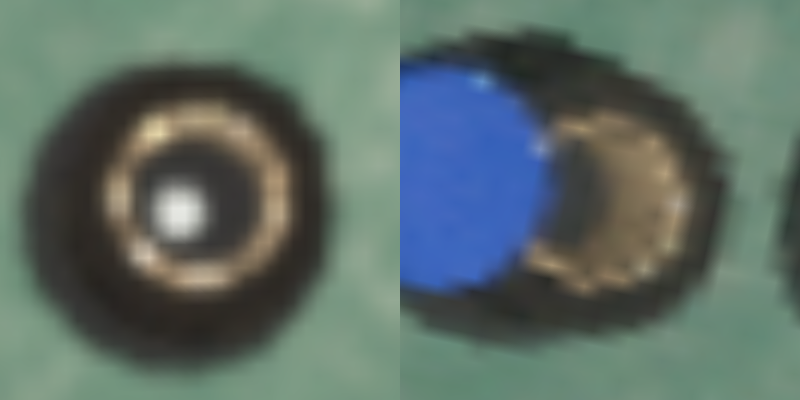

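```bash
python3 - <<'E'
from h import *
if pick(574.4,-147.4,8.7,60,25,op=80):
    place(574.4,-145.2,8.7,25,0); release(76,180)
if pick(468.8,329,3,180,20,op=80):
    for c in('top','side'):
        shot(c)
    place(564.7,-245.4,55,160,0); release(68,180)
env.movep([500,250,220],O)
v=[]
for c in('top','side'):
    d=shot(c); print(c,'tin',blob(d,70,(563,-244),40,green),circ(d,70,(563,-244),25)[0]); v.append(cv2.resize(ortho(d,25,575,-144,170,3)[...,::-1],(400,400)))
    print('ring',circ(d,25,(572,-145),21)[0],'jar',blob(d,110,(588,-42),40,blue))
    print('can',blob(d,200,(752,74),40,lambda o:(o[...,2]>o[...,0]+15)))
    d['img']=np.load(c+'1.npz')['img'];print('can0',blob(d,200,(752,74),40,lambda o:(o[...,2]>o[...,0]+15)))
cv2.imwrite('pics/c4.png',np.hstack(v)); print(get_t())
E
```

```text
width 59.258275845624816 t 47.4333
lifted 58.80695489712338 [-0.1906508   0.28087221 -1.03990679]
touch True [ 574.4 -145.2    9.1] nominal 8.7
w 76.18738807412207 t 50.9167
width 49.3163268934951 t 54.95
lifted 48.920577120669705 [-0.33393724  0.32207514 -0.79657044]
touch True [ 564.6 -245.4   55.2] nominal 55
w 68.09473353164914 t 61.4833
top tin [ 563.1 -244.9   25.4] [ 550.5 -232. ]
ring [ 572.5 -144.5] jar [588.3 -45.1  23.5]
can [743.2  74.   31.2]
can0 [743.3  74.1  31. ]
side tin [ 561.8 -243.8   24.2] [ 561.5 -244.5]
ring [ 571.5 -143.5] jar [588.  -42.3  23.5]
can [753.4  72.8  42.6]
can0 [753.5  72.8  42.5]
63.4
```

View pics/c4.png

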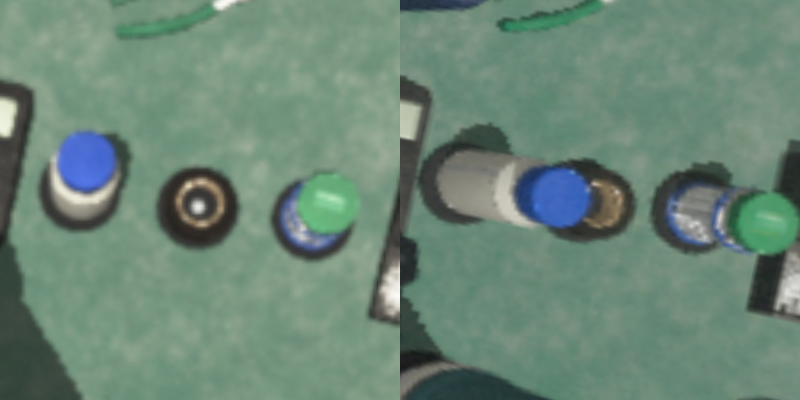

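The picture shows the jar on the left pad, the tape on the middle one, and the spool with the green tin on the right one. Everything is upright, and the canister hasn't moved.

```bash
python3 -c "
from h import *
print(get_t(),get_width()); env.finish_job()"
```

```text
63.4 67.84342632029525
the job is handed in; nothing more can be done
```

The job is done and handed in at 63.4 s. The solder reel stands on the right pad by the iron stand, the jar on the left pad by the multimeter, and the tape roll on the middle pad. The small green flux tin went on top of the reel last.

The first placings of the reel and the tape were 4 mm and 2 mm off, so I gripped each again and shifted it.

- **Centring:** averaged over the two cameras, the reel, tape and tin are within about 1 mm of their pad centres, and the jar is within about 2 mm.
- **Disturbance:** the canister showed no movement in either camera, and nothing fell. The gripper was open and well clear at the end.
- **Disagreements:** the two cameras differ from each other by 1–3 mm, most for the jar. One circle fit on the tin from the top camera failed by locking onto a wrong edge. The tin's outline in that same camera and both side-camera fits agreed on its position.

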